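Find the rocking corner of the jig plate and press its shim flat

ROBOT

A 6-joint arm with a two-finger parallel gripper is mounted at the origin on a cart in front of the work surface, level with it; the furniture and walls round the work are solid. World frame = base frame: x ahead of the robot, y to its left, z up, the work surface at z = 0. Lengths are in mm, angles in rad, forces in N, time in s.
With the tool pointing down it reaches from about 350 to 875 mm from the base axis. Payload 4.2 kg.
Tool frame: the origin (TCP) lies midway between the tips of the shut fingers; the grasp point (between the pads) lies 19 mm behind it; z points along the fingers, y is the line along which they close (so a half turn about z gives the same grasp; the last joint's range is limited). The gripper opens to 85 mm and grips with 20 to 120 N. Pads are 22 mm wide; open, the fingers measure 114 mm over their backs; the gripper's body (76 mm by 85 mm) begins 54 mm behind the grasp point. The pads swing forward as they close: fully open they stand 13 mm farther back than shut.
Start: joints at [-0.902, 0.385, 0.008, 0, -1.194, -0.259], TCP at [249.029, -573.222, 231.312] pointing down, gripper open.
Joint ranges: [-3.14, 3.14], [-1.21, 2.06], [-1.07, 1.41], [-3.16, 2.05], [-2.99, -0.16], [-3.1, 3.1]. Speed limits (rad/s): [2.79, 2.79, 3.14, 3.14, 3.14, 3.14].

INTERFACE

Orientations are given as a unit quaternion [x, y, z, w].
In Python, from bench import arm, eyes, nets gives the robot as it stands.
- The arm moves only by the tool apply_moves, never from a script. Its arguments are lists of equal length, an entry for each row: "delta_rot": the turn, a rotation vector about the tool's x, y, z as a fraction of full scale, a list of three; "xyz": the shift along the tool's x, y, z as a fraction of full scale, a list of three; "hand": the gripper command: -1 is fully open, 1 is shut, values between are in proportion. In form: {"delta_rot": [[ax, ay, az], ...], "xyz": [[dx, dy, dz], ...], "hand": [hand, ...]}. A call has 1 to 20 rows; each row shifts and turns the commanded pose from where the row before left it, along the tool's axes as they then stand; what a row does not reach is not made up. Full scale, the value 1, is 0.025 m for a shift and 6 degrees for a turn. A row lasts 1/12 s, in which the tool goes at most 41.7 mm and 7.16 degrees, less where a joint would pass 70% of its speed; a pose out of reach is approached as far as the arm can. A call with a number of a shift or a turn outside -1 to 1 is refused whole. A call with a gripper value outside its range is refused whole. The fingers move at their own pace and stop on an object; the grip force is fixed at half the most. Time passes only in rows, so rows that do not move let the fingers close. It gives the time, the measured TCP pose, the force, the opening and the grip force at its end, in the units of the state.
- arm.read_state(): the state, without advancing time (a new reading comes with each control period).
- eyes.get_image(name): name is "scene" or "top"; returns a dict with "frame" (420x560x3 uint8, red, green, blue), "range_z" (420x560 float32, mm along the optical axis (not along the pixel's ray), 0 where there is no reading), "camera_matrix" (3x3 intrinsics, pixels), "R" (3x3) and "t" (3): a world point X has camera coordinates R X + t. Camera axes: x right, y down, z forward; pixel columns grow to the right and rows downward; lengths in mm; the calibration is good to about 2 mm. A picture is of the moment at which its call begins.
- arm.job_done(): hands the job in; it is judged then, once.
Trained networks look in a picture, given as the dict that the camera call returned (one of the last four; its "shot" number tells which), for a name from the list of things; names that differ only in an ending like _2 or _b are one class to them, and where a whole thing is asked for, a point or a joint stands for the part that bears it (a point fixed in the world has none). Each returns a list of dicts, best first, with "score" (0 to 1); they miss things now and then, are a little off and sometimes report something else, mostly with a low value. They report only what shows in the picture. A call takes as long as a camera call.
- nets.look_for(name, picture): "bbox" ([left, top, right, bottom] in pixels, round what is visible of it).
- nets.masks_of(name, picture): "region" (420x560 bool, what is visible of it) and "bbox" ([left, top, right, bottom] in pixels, round what is visible of it).
The state is a dict: "clock": time; "joints": joint angles; "joint_vel": joint speeds; "joint_efforts": joint torques, N m; "position": TCP position; "ee_rot": TCP orientation; "contact_force": force on the tool from outside, world axes, zero at the start; "wrist_torque": the same for the moment, N m; "gripper_width": finger opening in mm; "grasp_force": force on a finger pad.
Only numpy, scipy, OpenCV 4.12 (cv2) and the standard library are available. Lean on these libraries where they do the work, as an engineer would, in place of code of your own. Each camera call takes 0.05 s, during which the arm holds its last target. There are 200 camera calls.

TASK

The jig plate on the bench stands on four feet, and one of them is slack. With closed fingertips press down firmly on the plate's corners one after another until you find the one that sinks, then press the raised shim lever beside that corner down flat so that the plate lies level again. Only press: lift or shift nothing, leave the other three shims raised, and leave the bearing, the hex keys and the roll of tape where they are.

Things in the scene. Friction and masses are not known exactly. Their poses are not given: they have to be found in the camera images.
- base: dark steel base of the fixture, 170 (x) x 290 (y) x 10 mm, fixed to the bench; origin at the centre of its underside, z up, x from the front edge (robot side) to the rear edge. Front, rear, left and right below are along its own -x, +x, +y, -y
- plate: loose square aluminium jig plate, 150 x 150 x 10 mm, 1 kg, lying on four round feet (21 mm across) with its underside 30 mm and its top 40 mm above the bench; origin at the centre of its underside, axes as the base's. The feet look alike; three are rigid and one, different from run to run, is slack
- bearing: ball bearing 52 mm across, 15 mm high, lying at the middle of the plate; stays there; origin at the centre of its underside
- allen_keys: red folder of hex keys, 85 x 28 x 21 mm, lying on the bench to the right of the base; not part of the job
- roll_of_tape: black roll of tape, 58 mm across, 19 mm high, lying on the bench in front of the base; not part of the job
- corner_fl (a point): front left corner of the plate: point on the plate's top straight above the foot, at (-55, 48, 10) mm in the plate's frame; press straight down here
- pad_fl (a point): centre of the top of the round press pad (18 mm across) near the free end of the front left shim; moves with it, some 45 mm above the bench when raised, 28 mm when flat, and then at (-55, 123, 28) mm in the base's frame
- shim_fl (a joint): angle (rad) of the front left shim, a steel leaf 24 x 72 mm hinged along the base's x axis at (-55, 83, 23.5) mm in the base's frame; free end to the left (+y). 0 to 0.05 = raised as at the start, 0.45 = flat on its stop. Stiff (8 to 10 N straight down on its pad), stays where it is left; flat, its inner nose carries the plate's corner at the right height
- foot_fl (a joint): how far (m) the foot under the front left corner has slipped down: 0 at the start for all four. The slack one slips down 4 mm under a push of about 5 N on the corner above it, hits bottom and stays down, and the plate then rocks; a corner over a rigid foot does not sink
- corner_fr (a point): front right corner of the plate: point on the plate's top straight above the foot, at (-55, -48, 10) mm in the plate's frame; press straight down here
- pad_fr (a point): centre of the top of the round press pad (18 mm across) near the free end of the front right shim; moves with it, some 45 mm above the bench when raised, 28 mm when flat, and then at (-55, -123, 28) mm in the base's frame
- shim_fr (a joint): angle (rad) of the front right shim, a steel leaf 24 x 72 mm hinged along the base's x axis at (-55, -83, 23.5) mm in the base's frame; free end to the right (-y). 0 to 0.05 = raised as at the start, 0.45 = flat on its stop. Stiff (8 to 10 N straight down on its pad), stays where it is left; flat, its inner nose carries the plate's corner at the right height
- foot_fr (a joint): how far (m) the foot under the front right corner has slipped down: 0 at the start for all four. The slack one slips down 4 mm under a push of about 5 N on the corner above it, hits bottom and stays down, and the plate then rocks; a corner over a rigid foot does not sink
- corner_rl (a point): rear left corner of the plate: point on the plate's top straight above the foot, at (55, 48, 10) mm in the plate's frame; press straight down here
- pad_rl (a point): centre of the top of the round press pad (18 mm across) near the free end of the rear left shim; moves with it, some 45 mm above the bench when raised, 28 mm when flat, and then at (55, 123, 28) mm in the base's frame
- shim_rl (a joint): angle (rad) of the rear left shim, a steel leaf 24 x 72 mm hinged along the base's x axis at (55, 83, 23.5) mm in the base's frame; free end to the left (+y). 0 to 0.05 = raised as at the start, 0.45 = flat on its stop. Stiff (8 to 10 N straight down on its pad), stays where it is left; flat, its inner nose carries the plate's corner at the right height
- foot_rl (a joint): how far (m) the foot under the rear left corner has slipped down: 0 at the start for all four. The slack one slips down 4 mm under a push of about 5 N on the corner above it, hits bottom and stays down, and the plate then rocks; a corner over a rigid foot does not sink
- corner_rr (a point): rear right corner of the plate: point on the plate's top straight above the foot, at (55, -48, 10) mm in the plate's frame; press straight down here
- pad_rr (a point): centre of the top of the round press pad (18 mm across) near the free end of the rear right shim; moves with it, some 45 mm above the bench when raised, 28 mm when flat, and then at (55, -123, 28) mm in the base's frame
- shim_rr (a joint): angle (rad) of the rear right shim, a steel leaf 24 x 72 mm hinged along the base's x axis at (55, -83, 23.5) mm in the base's frame; free end to the right (-y). 0 to 0.05 = raised as at the start, 0.45 = flat on its stop. Stiff (8 to 10 N straight down on its pad), stays where it is left; flat, its inner nose carries the plate's corner at the right height
- foot_rr (a joint): how far (m) the foot under the rear right corner has slipped down: 0 at the start for all four. The slack one slips down 4 mm under a push of about 5 N on the corner above it, hits bottom and stays down, and the plate then rocks; a corner over a rigid foot does not sink

How it is judged (in metres and radians):
On the way:
1. the fingers have pushed down the plate corner over the slack foot, so that the foot has slipped by more than 2.8 mm (value of joint any of foot_fl, foot_fr, foot_rl, foot_rr above 0.0028 m and contact force between the fingers and plate above 1 N), for 0.05 s.
At the end, for the whole second after the job is handed in: The shim at the corner whose foot slipped down is flat (over 0.41 of 0.45 rad), the other three shims are still raised (under 0.15 rad), and the plate lies still and level within 0.018 rad (((value of joint foot_fl above 0.0028 m and value of joint shim_fl above 0.41 rad and value of joint each of shim_fr, shim_rl, shim_rr below 0.15 rad) or (value of joint foot_fr above 0.0028 m and value of joint shim_fr above 0.41 rad and value of joint each of shim_fl, shim_rl, shim_rr below 0.15 rad) or (value of joint foot_rl above 0.0028 m and value of joint shim_rl above 0.41 rad and value of joint each of shim_fl, shim_fr, shim_rr below 0.15 rad) or (value of joint foot_rr above 0.0028 m and value of joint shim_rr above 0.41 rad and value of joint each of shim_fl, shim_fr, shim_rl below 0.15 rad)) and angle between plate's own z axis and vertical below 0.018 rad and linear speed of plate below 0.01 m/s); the robot touches nothing.
It fails at once if a shim is pressed down more than half way (0.25 rad) at a corner whose foot has not been found slack by pressing the corner ((value of joint shim_fl above 0.25 rad and value of joint foot_fl below 0.002 m) or (value of joint shim_fr above 0.25 rad and value of joint foot_fr below 0.002 m) or (value of joint shim_rl above 0.25 rad and value of joint foot_rl below 0.002 m) or (value of joint shim_rr above 0.25 rad and value of joint foot_rr below 0.002 m)).
It fails at once if the plate is lifted (its middle more than 10 mm up), tipped by more than 0.15 rad or shifted by more than 15 mm (height (world z) of plate above 0.04 m or angle between plate's own z axis and vertical above 0.15 rad or distance of plate from where it was at the start of the episode above 0.015 m).
It fails at once if the bearing, the hex keys or the roll of tape is moved by more than 20 mm (distance of any of bearing, allen_keys, roll_of_tape from where it was at the start of the episode above 0.02 m).
It also fails if it takes over 45 s, if anything falls off the work surface, if the arm or the gripper's body presses on something with over 40 N, if the wrist force passes 120 N, or if a joint passes its speed limit or range.

## Working session

There is one attempt and no reset: what is moved stays moved. The work goes in short steps, Python scripts to look and compute and a tool call to move; the robot and the scene stay as the last step left them, time stands still between calls to the robot, and variables do not carry over. Pictures are saved under pics/ and viewed, at most 10 in all, crops included, and the job is handed in when it is done.

Besides the shell and the picture viewer there is one more tool, called after "Call:" as name(argument=value, ...), one argument or row to a line, values as JSON. apply_moves: Moves the arm, as the interface text tells. Its arguments: {"type":"object","properties":{"delta_rot":{"type":"array"},"xyz":{"type":"array"},"hand":{"type":"array"}},"required":["delta_rot","xyz","hand"]}

```bash
mkdir -p pics
cat > h.py <<'E'
import numpy as np, cv2
from bench import arm, eyes, nets
def pts(p,mask):
    v,u=np.nonzero(mask&(p["range_z"]>0)); z=p["range_z"][v,u]
    K=p["camera_matrix"]; c=np.stack([(u-K[0,2])/K[0,0]*z,(v-K[1,2])/K[1,1]*z,z],1)
    return (c-p["t"])@p["R"]
E
python3 - <<'E'
from h import *
s=arm.read_state(); print(s)
ims=[]
for n in("top","scene"):
    p=eyes.get_image(n); ims.append(p["frame"])
    cv2.imwrite(f"pics/{n}0.png",p["frame"][:,:,::-1])
    print(n,p["R"].round(3).tolist(),p["t"])
    for o in("plate","base","bearing","allen_keys","roll_of_tape","pad_fl","pad_fr","pad_rl","pad_rr"):
        for m in nets.masks_of(o,p)[:1]:
            q=pts(p,m["region"])
            print(o,round(m["score"],2),m["bbox"],np.median(q,0).round(1),np.percentile(q,[2,98],axis=0).round(0).tolist())
            if o=="plate" :
                q=q[(q[:,2]>34)&(q[:,2]<46)]; print(cv2.minAreaRect(q[:,:2].astype(np.float32)))
            if o=="base":
                print(cv2.minAreaRect(q[:,:2].astype(np.float32)))
E
```

```text
{'clock': 0.0, 'joints': array([-9.02385331e-01,  3.85543881e-01,  6.62877270e-03, -4.75136285e-04,
       -1.19401710e+00, -2.58623536e-01]), 'joint_vel': array([ 1.16876102e-03,  8.69158080e-05, -3.81120810e-04,  2.92403754e-04,
       -6.43920236e-04, -8.61407551e-04]), 'joint_efforts': array([-1.97499816e-03, -3.92285478e+01,  1.88401312e+01,  4.18624431e+00,
       -4.63342745e-03, -1.87911502e-05]), 'position': array([ 248.79960834, -572.70533355,  230.23393959]), 'ee_rot': array([-2.03377181e-01,  9.79099858e-01,  1.05398210e-03, -2.79961976e-04]), 'contact_force': array([-0.86376982, -0.16019489, -0.55091729]), 'wrist_torque': array([ 0.02373007, -0.00140557,  0.06613344]), 'grasp_force': 0.0, 'gripper_width': 85.0417536628401}
top [[-0.061, -0.998, -0.007], [-0.977, 0.061, -0.205], [0.205, -0.006, -0.979]] [231.690346   493.98196025 831.30608505]
plate 0.73 [220.3, 158.4, 320.9, 257.7] [506.3 215.3  40.4] [[438.0, 142.0, 37.0], [583.0, 287.0, 44.0]]
((511.1657409667969, 214.75350952148438), (150.6197052001953, 150.37896728515625), 4.537429332733154)
base 0.88 [183.4, 157.7, 
[... 1488 characters left out ...]
.3 213.8  53.9] [[487.0, 189.0, 42.0], [537.0, 238.0, 57.0]]
allen_keys 0.66 [333.3, 193.1, 361.4, 223.0] [474.1  31.4  17.6] [[441.0, 12.0, 6.0], [520.0, 38.0, 22.0]]
roll_of_tape 0.82 [288.9, 242.1, 321.9, 271.3] [386.1 182.3  17.8] [[362.0, 156.0, 3.0], [415.0, 208.0, 21.0]]
pad_fl 0.57 [208.9, 245.3, 245.8, 259.0] [443.7 313.5  35.7] [[433.0, 278.0, 21.0], [457.0, 338.0, 48.0]]
pad_fr 0.82 [303.3, 207.8, 328.2, 229.7] [461.4 107.6  34.9] [[450.0, 88.0, 20.0], [473.0, 142.0, 46.0]]
pad_rl 0.59 [185.4, 213.6, 215.5, 228.7] [553.7 316.4  33.6] [[541.0, 288.0, 15.0], [572.0, 346.0, 47.0]]
pad_rr 0.78 [275.8, 177.9, 297.1, 196.1] [571.2 111.5  38. ] [[561.0, 92.0, 27.0], [588.0, 132.0, 48.0]]
```

View pics/top0.png

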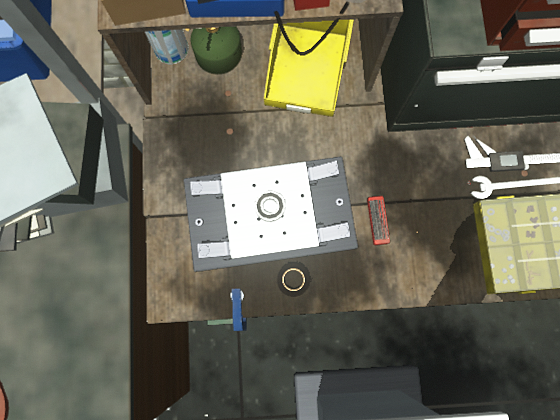

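View pics/scene0.png

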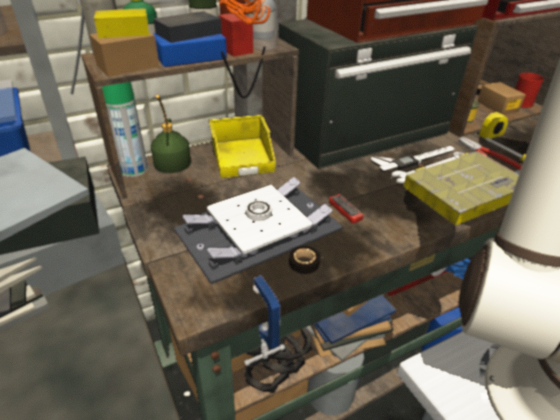

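The two views agree: the plate is centred at about (511, 215) with a yaw of about +4.8°. In the top view it spans px 220–320 × 158–258, with bright shim leaves at its left and right edges. The tape (px 292,280) and the hex keys (px 378,220) are clear of it. I'll align the tool with the plate axes, shut the fingers and go over the rear right corner.

Call:
apply_moves(
  delta_rot=[
    [0, 0, 1],
    [0, 0, 1],
    [0, 0, 1],
    [0, 0, 0.1],
    [0, 0, 0],
    [0, 0, 0],
    [0, 0, 0],
    [0, 0, 0],
    [0, 0, 0],
    [0, 0, 0],
    [0, 0, 0],
    [0, 0, 0],
    [0, 0, 0],
    [0, 0, 0],
    [0, 0, 0],
    [0, 0, 0],
    [0, 0, 0],
    [0, 0, 0],
    [0, 0, 0],
  ],
  xyz=[
    [0, 0, 0],
    [0, 0, 0],
    [0, 0, 0],
    [0, 0, 0],
    [-0.5, 0.95, 0],
    [-0.5, 0.95, 0],
    [-0.5, 0.95, 0],
    [-0.5, 0.95, 0],
    [-0.5, 0.95, 0],
    [-0.5, 0.95, 0],
    [-0.5, 0.95, 0],
    [-0.5, 0.95, 0],
    [-0.5, 0.95, 0],
    [-0.5, 0.95, 0],
    [-0.5, 0.95, 0],
    [-0.5, 0.95, 0],
    [-0.5, 0.95, 0],
    [-0.5, 0.95, 0],
    [-0.5, 0.95, 0],
  ],
  hand=[1, 1, 1, 1, 1, 1, 1, 1, 1, 1, 1, 1, 1, 1, 1, 1, 1, 1, 1],
)

```text
clock: 2.58
position: [405.9, -201.1, 231.6]
ee_rot: [-0.044, 0.999, -0.0, 0.0]
contact_force: [0.5, -1.0, -0.0]
gripper_width: 0.1
grasp_force: 0.0
```

Call:
apply_moves(
  delta_rot=[
    [0, 0, 0],
    [0, 0, 0],
    [0, 0, 0],
    [0, 0, 0],
    [0, 0, 0],
    [0, 0, 0],
    [0, 0, 0],
    [0, 0, 0],
    [0, 0, 0],
    [0, 0, 0],
    [0, 0, 0],
    [0, 0, 0],
    [0, 0, 0],
    [0, 0, 0],
    [0, 0, 0],
    [0, 0, 0],
  ],
  xyz=[
    [-0.5, 0.95, 0],
    [-0.5, 0.95, 0],
    [-0.5, 0.95, 0],
    [-0.5, 0.95, 0],
    [-0.5, 0.95, 0],
    [-0.5, 0.95, 0],
    [-0.5, 0.95, 0],
    [-0.5, 0.95, 0],
    [-0.5, 0.95, 0],
    [-0.5, 0.95, 0],
    [-0.5, 0.95, 0],
    [-0.5, 0.95, 0],
    [-0.5, 0.95, 0],
    [-0.5, 0.95, 0],
    [0, 0, 0],
    [0, 0, 0],
  ],
  hand=[1, 1, 1, 1, 1, 1, 1, 1, 1, 1, 1, 1, 1, 1, 1, 1],
)

```text
clock: 3.92
position: [551.8, 144.9, 230.8]
ee_rot: [-0.044, 0.999, -0.0, -0.0]
contact_force: [0.3, -0.4, 0.9]
gripper_width: -0.2
grasp_force: 0.0
```

```bash
cat >> h.py <<'E'
C=np.array([511.,214.8]); Y=0.083
P=dict(fl=(-55,48),fr=(-55,-48),rl=(55,48),rr=(55,-48),pfl=(-55,123),pfr=(-55,-123),prl=(55,123),prr=(55,-123))
def go():
    from scipy.spatial.transform import Rotation as R
    s=arm.read_state(); r=R.from_quat(s["ee_rot"]).as_matrix(); p=s["position"]
    print(s["clock"],p.round(1),"F",s["contact_force"].round(1),"x axis deg",np.degrees(np.arctan2(-r[1,0],-r[0,0])).round(2),"tilt",r[:,2].round(3),s["gripper_width"])
    c,si=np.cos(Y),np.sin(Y)
    for k,v in P.items():
        w=np.r_[C+np.array([[c,-si],[si,c]])@v,p[2]]
        print(k,w[:2].round(1),"units",((r.T@(w-p))/25).round(2))
E
python3 -c "
from h import *
go()"
```

```text
3.9167 [551.8 144.9 230.8] F [ 0.3 -0.4  0.9] x axis deg 5.08 tilt [-0.001 -0.    -1.   ] -0.21813614354297609
fl [452.2 258.1] units [3.57 4.86 0.  ]
fr [460.2 162.4] units [3.59 1.02 0.  ]
rl [561.8 267.2] units [-0.83  4.84 -0.  ]
rr [569.8 171.5] units [-0.81  1.   -0.  ]
pfl [446.  332.8] units [3.55 7.86 0.  ]
pfr [466.4  87.7] units [ 3.6  -1.98  0.  ]
prl [555.6 341.9] units [-0.85  7.84 -0.  ]
prr [576.   96.8] units [-0.8 -2.  -0. ]
```

Call:
apply_moves(
  delta_rot=[
    [0, 0, 0],
    [0, 0, 0],
    [0, 0, 0],
    [0, 0, 0],
    [0, 0, 0],
    [0, 0, 0],
    [0, 0, 0],
    [0, 0, 0],
    [0, 0, 0],
    [0, 0, 0],
    [0, 0, 0],
    [0, 0, 0],
  ],
  xyz=[
    [-0.4, 0.5, 0.5],
    [-0.4, 0.5, 0.5],
    [0, 0, 1],
    [0, 0, 1],
    [0, 0, 1],
    [0, 0, 1],
    [0, 0, 1],
    [0, 0, 0.8],
    [0, 0, 0.4],
    [0, 0, 0],
    [0, 0, 0.16],
    [0, 0, 0],
  ],
  hand=[1, 1, 1, 1, 1, 1, 1, 1, 1, 1, 1, 1],
)

```text
clock: 4.92
position: [570.0, 170.5, 48.2]
ee_rot: [-0.043, 0.999, 0.0, 0.001]
contact_force: [0.2, 1.4, -0.7]
gripper_width: -0.2
grasp_force: 0.0
```

Call:
apply_moves(
  delta_rot=[
    [0, 0, 0],
    [0, 0, 0],
    [0, 0, 0],
    [0, 0, 0],
  ],
  xyz=[
    [0, 0, 0.1],
    [0, 0, 0.1],
    [0, 0, 0.1],
    [0, 0, 0],
  ],
  hand=[1, 1, 1, 1],
)

```text
clock: 5.25
position: [569.7, 170.7, 40.2]
ee_rot: [-0.043, 0.999, 0.0, 0.0]
contact_force: [0.9, 1.7, 0.8]
gripper_width: 0.0
grasp_force: 0.4
```

Call:
apply_moves(
  delta_rot=[
    [0, 0, 0],
    [0, 0, 0],
    [0, 0, 0],
  ],
  xyz=[
    [0, 0, 0.04],
    [0, 0, 0.04],
    [0, 0, 0],
  ],
  hand=[1, 1, 1],
)

```text
clock: 5.5
position: [569.7, 170.7, 40.0]
ee_rot: [-0.043, 0.999, -0.0, 0.001]
contact_force: [-4.3, -0.7, 12.5]
gripper_width: -0.2
grasp_force: 5.6
```

Call:
apply_moves(
  delta_rot=[
    [0, 0, 0],
    [0, 0, 0],
    [0, 0, 0],
  ],
  xyz=[
    [0, 0, 0.04],
    [0, 0, 0.04],
    [0, 0, 0],
  ],
  hand=[1, 1, 1],
)

```text
clock: 5.75
position: [569.8, 170.7, 39.9]
ee_rot: [-0.043, 0.999, -0.0, 0.001]
contact_force: [-8.0, -0.9, 20.9]
gripper_width: -0.2
grasp_force: 10.5
```

Rear right holds 21 N without sinking, so it is rigid. Next is rear left.

Call:
apply_moves(
  delta_rot=[
    [0, 0, 0],
    [0, 0, 0],
    [0, 0, 0],
    [0, 0, 0],
    [0, 0, 0],
    [0, 0, 0],
    [0, 0, 0],
    [0, 0, 0],
    [0, 0, 0],
    [0, 0, 0],
    [0, 0, 0],
  ],
  xyz=[
    [0, 0, -0.7],
    [0, 0, -0.9],
    [0, 0.96, 0],
    [0, 0.96, 0],
    [0, 0.96, 0],
    [0, 0.96, 0],
    [0, 0, 0],
    [0, 0, 0.8],
    [0, 0, 0.5],
    [0, 0, 0.1],
    [0, 0, 0],
  ],
  hand=[1, 1, 1, 1, 1, 1, 1, 1, 1, 1, 1],
)

```text
clock: 6.67
position: [560.9, 266.0, 40.6]
ee_rot: [-0.043, 0.999, -0.0, -0.0]
contact_force: [0.3, 0.2, -0.1]
gripper_width: -0.1
grasp_force: 0.0
```

Call:
apply_moves(
  delta_rot=[
    [0, 0, 0],
    [0, 0, 0],
    [0, 0, 0],
  ],
  xyz=[
    [0, 0, 0.06],
    [0, 0, 0.06],
    [0, 0, 0],
  ],
  hand=[1, 1, 1],
)

```text
clock: 6.92
position: [561.4, 266.0, 40.1]
ee_rot: [-0.043, 0.999, -0.0, 0.0]
contact_force: [-4.3, -1.2, 10.7]
gripper_width: 0.3
grasp_force: 5.2
```

Call:
apply_moves(
  delta_rot=[
    [0, 0, 0],
    [0, 0, 0],
    [0, 0, 0],
  ],
  xyz=[
    [0, 0, 0.06],
    [0, 0, 0.06],
    [0, 0, 0],
  ],
  hand=[1, 1, 1],
)

```text
clock: 7.17
position: [561.4, 266.1, 40.0]
ee_rot: [-0.043, 0.999, -0.0, 0.001]
contact_force: [-9.2, -1.8, 24.5]
gripper_width: 0.1
grasp_force: 11.9
```

Rear left is rigid too (24 N at z 40). Next is front left.

Call:
apply_moves(
  delta_rot=[
    [0, 0, 0],
    [0, 0, 0],
    [0, 0, 0],
    [0, 0, 0],
    [0, 0, 0],
    [0, 0, 0],
    [0, 0, 0],
    [0, 0, 0],
    [0, 0, 0],
    [0, 0, 0],
    [0, 0, 0],
    [0, 0, 0],
  ],
  xyz=[
    [0, 0, -0.7],
    [0, 0, -0.9],
    [0.88, 0.01, 0],
    [0.88, 0.01, 0],
    [0.88, 0.01, 0],
    [0.88, 0, 0],
    [0.88, 0, 0],
    [0, 0, 0],
    [0, 0, 0.8],
    [0, 0, 0.46],
    [0, 0, 0.1],
    [0, 0, 0],
  ],
  hand=[1, 1, 1, 1, 1, 1, 1, 1, 1, 1, 1, 1],
)

```text
clock: 8.17
position: [451.7, 257.3, 40.7]
ee_rot: [-0.043, 0.999, -0.0, -0.0]
contact_force: [-0.0, 0.2, 0.1]
gripper_width: 0.1
grasp_force: 0.0
```

Call:
apply_moves(
  delta_rot=[
    [0, 0, 0],
    [0, 0, 0],
    [0, 0, 0],
  ],
  xyz=[
    [0, 0, 0.06],
    [0, 0, 0.06],
    [0, 0, 0],
  ],
  hand=[1, 1, 1],
)

```text
clock: 8.42
position: [452.3, 257.8, 40.0]
ee_rot: [-0.043, 0.999, 0.0, 0.001]
contact_force: [-4.8, -1.4, 12.2]
gripper_width: -0.1
grasp_force: 6.4
```

Call:
apply_moves(
  delta_rot=[
    [0, 0, 0],
    [0, 0, 0],
    [0, 0, 0],
  ],
  xyz=[
    [0, 0, 0.06],
    [0, 0, 0.06],
    [0, 0, 0],
  ],
  hand=[1, 1, 1],
)

```text
clock: 8.67
position: [452.4, 257.8, 39.8]
ee_rot: [-0.044, 0.999, 0.0, 0.001]
contact_force: [-10.5, -3.6, 32.9]
gripper_width: -0.0
grasp_force: 16.1
```

Front left is rigid (33 N). I'll press front right to confirm it is the slack one.

Call:
apply_moves(
  delta_rot=[
    [0, 0, 0],
    [0, 0, 0],
    [0, 0, 0],
    [0, 0, 0],
    [0, 0, 0],
    [0, 0, 0],
    [0, 0, 0],
    [0, 0, 0],
    [0, 0, 0],
    [0, 0, 0],
    [0, 0, 0],
  ],
  xyz=[
    [0, 0, -0.7],
    [0, 0, -0.9],
    [0, -0.96, 0],
    [0, -0.96, 0],
    [0, -0.96, 0],
    [0, -0.96, 0],
    [0, 0, 0],
    [0, 0, 0.8],
    [0, 0, 0.46],
    [0, 0, 0.1],
    [0, 0, 0],
  ],
  hand=[1, 1, 1, 1, 1, 1, 1, 1, 1, 1, 1],
)

```text
clock: 9.58
position: [459.8, 161.8, 40.5]
ee_rot: [-0.043, 0.999, -0.0, -0.0]
contact_force: [0.1, 0.2, 0.3]
gripper_width: -0.2
grasp_force: 0.0
```

Call:
apply_moves(
  delta_rot=[
    [0, 0, 0],
    [0, 0, 0],
    [0, 0, 0],
  ],
  xyz=[
    [0, 0, 0.06],
    [0, 0, 0.06],
    [0, 0, 0],
  ],
  hand=[1, 1, 1],
)

```text
clock: 9.83
position: [460.5, 162.5, 38.7]
ee_rot: [-0.043, 0.999, 0.0, 0.001]
contact_force: [-0.4, -0.2, 2.8]
gripper_width: -0.4
grasp_force: 1.4
```

Call:
apply_moves(
  delta_rot=[
    [0, 0, 0],
    [0, 0, 0],
    [0, 0, 0],
  ],
  xyz=[
    [0, 0, 0.06],
    [0, 0, 0.06],
    [0, 0, 0],
  ],
  hand=[1, 1, 1],
)

```text
clock: 10.08
position: [460.4, 162.3, 36.3]
ee_rot: [-0.043, 0.999, 0.0, 0.001]
contact_force: [-2.2, -1.2, 8.9]
gripper_width: 0.1
grasp_force: 4.8
```

It sinks. I'll press a little more until it bottoms out.

Call:
apply_moves(
  delta_rot=[
    [0, 0, 0],
    [0, 0, 0],
    [0, 0, 0],
    [0, 0, 0],
    [0, 0, 0],
  ],
  xyz=[
    [0, 0, 0.06],
    [0, 0, 0.06],
    [0, 0, 0.06],
    [0, 0, 0],
    [0, 0, 0],
  ],
  hand=[1, 1, 1, 1, 1],
)

```text
clock: 10.5
position: [460.4, 162.3, 35.7]
ee_rot: [-0.044, 0.999, 0.0, 0.001]
contact_force: [-13.4, -2.7, 41.3]
gripper_width: -0.0
grasp_force: 20.8
```

Front right bottomed out at z 35.7 (about 4 mm down, 41 N), so it is the slack one. Now I'll press its shim.

Call:
apply_moves(
  delta_rot=[
    [0, 0, 0],
    [0, 0, 0],
    [0, 0, 0],
    [0, 0, 0],
    [0, 0, 0],
    [0, 0, 0],
    [0, 0, 0],
    [0, 0, 0],
  ],
  xyz=[
    [0, 0, -0.8],
    [0, 0, -0.9],
    [0, -0.97, 0],
    [0, -0.97, 0],
    [0, -0.98, 0],
    [0, 0, 0],
    [0, 0, 0.8],
    [0, 0, 0],
  ],
  hand=[1, 1, 1, 1, 1, 1, 1, 1],
)

```text
clock: 11.17
position: [464.5, 88.3, 51.0]
ee_rot: [-0.042, 0.999, -0.001, -0.002]
contact_force: [0.1, 0.6, 0.0]
gripper_width: -0.0
grasp_force: 0.0
```

Run:
```python
from h import *
go()
p=eyes.get_image("scene"); cv2.imwrite("pics/s1.png",cv2.resize(p["frame"][150:300,160:360,::-1],None,fx=3,fy=3))
```

```text
11.1667 [464.5  88.3  51. ] F [0.1 0.6 0. ] x axis deg 4.78 tilt [-0.004 -0.001 -1.   ] -0.04558670113162985
fl [452.2 258.1] units [-0.08  6.81 -0.01]
fr [460.2 162.4] units [-0.07  2.97 -0.  ]
rl [561.8 267.2] units [-4.48  6.81 -0.02]
rr [569.8 171.5] units [-4.47  2.97 -0.02]
pfl [446.  332.8] units [-0.08  9.81 -0.01]
pfr [466.4  87.7] units [-0.07 -0.03 -0.  ]
prl [555.6 341.9] units [-4.48  9.81 -0.03]
prr [576.   96.8] units [-4.47 -0.03 -0.02]
```

View pics/s1.png

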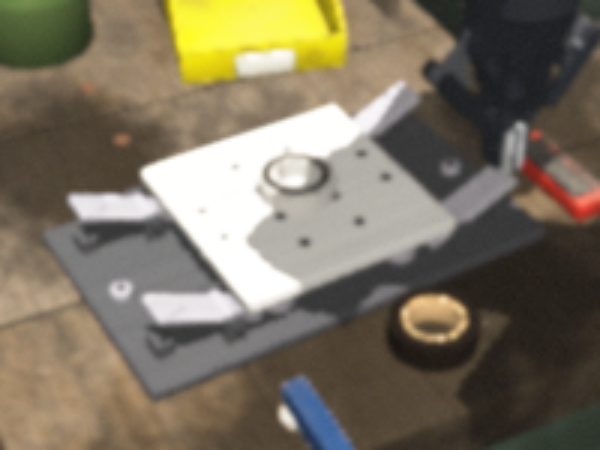

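The tips (crop px 515,150) stand just above the front right leaf's free end, clear of the red keys. I'll move 3 mm inward and press down.

Call:
apply_moves(
  delta_rot=[
    [0, 0, 0],
    [0, 0, 0],
    [0, 0, 0],
    [0, 0, 0],
    [0, 0, 0],
    [0, 0, 0],
  ],
  xyz=[
    [-0.05, 0.12, 0],
    [0, 0, 0.15],
    [0, 0, 0.15],
    [0, 0, 0.15],
    [0, 0, 0.15],
    [0, 0, 0],
  ],
  hand=[1, 1, 1, 1, 1, 1],
)

```text
clock: 11.72
position: [468.1, 92.7, 38.5]
ee_rot: [-0.043, 0.999, 0.0, 0.001]
contact_force: [-0.0, -0.4, 3.8]
gripper_width: 0.1
grasp_force: 1.6
```

Call:
apply_moves(
  delta_rot=[
    [0, 0, 0],
    [0, 0, 0],
    [0, 0, 0],
    [0, 0, 0],
    [0, 0, 0],
  ],
  xyz=[
    [0, 0, 0.1],
    [0, 0, 0.1],
    [0, 0, 0.1],
    [0, 0, 0.06],
    [0, 0, 0],
  ],
  hand=[1, 1, 1, 1, 1],
)

```text
clock: 12.13
position: [468.1, 92.2, 29.7]
ee_rot: [-0.043, 0.999, -0.0, 0.001]
contact_force: [1.0, -3.9, 6.2]
gripper_width: -0.3
grasp_force: 2.8
```

Call:
apply_moves(
  delta_rot=[
    [0, 0, 0],
    [0, 0, 0],
    [0, 0, 0],
    [0, 0, 0],
  ],
  xyz=[
    [0, 0, 0.08],
    [0, 0, 0.08],
    [0, 0, 0.06],
    [0, 0, 0],
  ],
  hand=[1, 1, 1, 1],
)

```text
clock: 12.47
position: [468.4, 92.0, 27.7]
ee_rot: [-0.044, 0.999, -0.001, 0.001]
contact_force: [-7.1, -6.3, 35.0]
gripper_width: -0.0
grasp_force: 17.5
```

Call:
apply_moves(
  delta_rot=[
    [0, 0, 0],
    [0, 0, 0],
    [0, 0, 0],
  ],
  xyz=[
    [0, 0, 0.06],
    [0, 0, 0.04],
    [0, 0, 0],
  ],
  hand=[1, 1, 1],
)

```text
clock: 12.72
position: [468.6, 92.1, 27.4]
ee_rot: [-0.045, 0.999, -0.001, 0.002]
contact_force: [-12.5, -5.6, 55.0]
gripper_width: -0.0
grasp_force: 27.0
```

The shim is on its stop (z 27.5, 55 N). I'll retract straight up and check.

Call:
apply_moves(
  delta_rot=[
    [0, 0, 0],
    [0, 0, 0],
    [0, 0, 0],
    [0, 0, 0],
    [0, 0, 0],
    [0, 0, 0],
    [0, 0, 0],
    [0, 0, 0],
    [0, 0, 0],
    [0, 0, 0],
  ],
  xyz=[
    [0, 0, -0.3],
    [0, 0, -0.6],
    [0, 0, -1],
    [0, 0, -1],
    [0, -1, -1],
    [0, -1, -1],
    [0, -1, -1],
    [0, -1, -0.5],
    [0, -1, 0],
    [0, 0, 0],
  ],
  hand=[1, 1, 1, 1, 1, 1, 1, 1, 1, 1],
)

```text
clock: 13.55
position: [477.9, -34.7, 181.9]
ee_rot: [-0.041, 0.999, 0.0, 0.001]
contact_force: [0.3, 0.5, -0.2]
gripper_width: -0.1
grasp_force: 0.0
```

Run:
```python
from h import *
p=eyes.get_image("scene"); cv2.imwrite("pics/s2.png",cv2.resize(p["frame"][150:300,160:360,::-1],None,fx=3,fy=3))
for n in("top","scene"):
    p=eyes.get_image(n)
    for o in("plate","pad_fl","pad_fr","pad_rl","pad_rr"):
        for m in nets.masks_of(o,p)[:1]:
            q=pts(p,m["region"]); print(n,o,np.median(q,0).round(1),np.percentile(q,[3,97],axis=0).round(0).tolist())
            if o=="plate":
                q=q[(q[:,2]>32)&(q[:,2]<46)]; A=np.c_[q[:,:2]-q[:,:2].mean(0),np.ones(len(q))]
                print("tilt",np.linalg.lstsq(A,q[:,2],rcond=None)[0].round(4))
```

```text
top plate [499.8 229.7  40.4] [[439.0, 159.0, 37.0], [581.0, 286.0, 43.0]]
tilt [1.90000e-03 5.00000e-04 4.03464e+01]
top pad_fl [446.7 313.8  34.9] [[436.0, 288.0, 11.0], [459.0, 336.0, 48.0]]
top pad_rl [556.4 322.   35.3] [[546.0, 297.0, 26.0], [568.0, 345.0, 47.0]]
top pad_rr [513.  213.4  54.2] [[490.0, 190.0, 44.0], [537.0, 236.0, 57.0]]
scene plate [489.2 226.1  40.8] [[434.0, 145.0, 36.0], [578.0, 287.0, 43.0]]
tilt [ 8.40000e-03 -1.90000e-03  4.05598e+01]
scene pad_fl [444.9 314.7  36.2] [[434.0, 285.0, 23.0], [459.0, 337.0, 47.0]]
scene pad_fr [490.6 225.   40.7] [[434.0, 142.0, 32.0], [581.0, 287.0, 43.0]]
scene pad_rl [554.3 320.6  34.6] [[543.0, 290.0, 21.0], [572.0, 346.0, 47.0]]
scene pad_rr [570.6 115.   37.6] [[557.0, 95.0, 29.0], [583.0, 135.0, 48.0]]
```

View pics/s2.png

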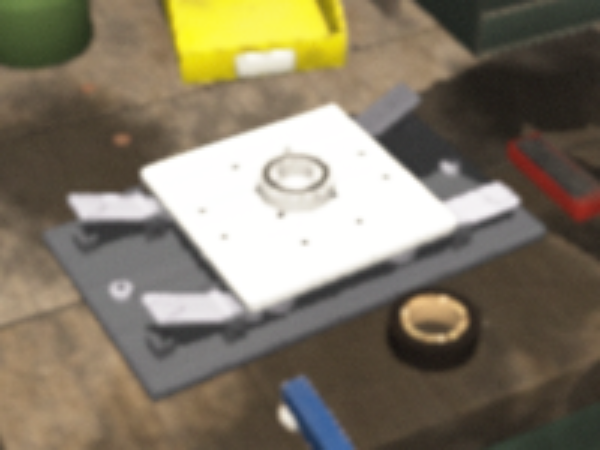

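The front right leaf (crop px 485,203) now lies flat. The other three are still raised, the plate is level, and the bearing, keys and tape are where they were. Handing in.

```bash
python3 -c "
from h import *
print(arm.job_done())"
```

```text
the job is handed in; nothing more can be done
None
```

The front right foot was the slack one: its corner sank about 4 mm while the other three held firm. I pressed its shim flat onto its stop, the plate measures level, the other three shims are still raised, and the job is handed in (no verdict was returned).

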